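Load the bezel-ring curing jig

TASK

Load the curing jig: first turn the lamp switch off, flip the cam lever towards you to free the peg carriage and slide the carriage to the right, fully out to its stop. With it out there, hang every aluminium ring by its big opening on the slanted pegs, one ring to a peg, then slide the loaded carriage fully home over the lamp, flip the cam lever back to lock it, and only then turn the lamp switch fully on again. Leave the other things on the desk where they are.

Things in the scene. Friction and masses are not known exactly. Their poses are not given: they have to be found in the camera images.
- jig: Curing jig, fixed at the back of the desk: dark base plate 140 x 600 mm, 6 mm thick, an aluminium rail along its own y, and a grey lamp tray in front of the rail's left part (own x -71 to -1 mm, own y -35 to 245 mm, violet glass 47 mm above the desk). Origin on the desk; own x points away from the robot, own y to its left (turned up to 5 degrees). A peg carriage rides on the rail.
- bar_mid (a point): Middle of the carriage's crossbar's front face, 170 mm above the desk; axes as the jig's. The aluminium bar is 260 mm long (along own y), 24 mm thick, 30 mm high, on two uprights at its ends; three steel pegs stand on its front.
- carriage (a joint): Peg carriage's position on the rail, m. 0 = home (pegs over the lamp tray, end stop); grows as it slides to the right (jig's -y); 0.14 = fully out, end stop (for loading). Takes about 3 N once freed, stays where left. Move it by pulling the lever's ball sideways or pushing an end of the crossbar. While locked at home it has 1 to 2 mm of play.
- cam (a joint): Cam lever on the carriage's right end, rad. 0 = locked (leans 45 degrees away from the robot); 1.2 = free (24 degrees towards the robot). Turns in the jig's x-z plane about point cam_pivot, about 2 N at the ball, stays where left. Locked at home, its dog stands behind a fixed block; it clears the block above about 0.9 and goes in only when the carriage is within about 2 mm of home.
- cam_ball (a point): Centre of the black ball, 26 mm across, at the lever's end, 85 mm from the pivot; 130 mm above the desk when locked, 148 mm when free, 155 mm at the top of its swing. To flip the lever, push the ball over with closed fingers following its arc (a hard pinch resists the turning and slips off); to slide the freed carriage, pinch it lightly, fingers left and right.
- cam_pivot (a point): Pivot of the cam lever, 70 mm above the desk; moves with the carriage; axes as the jig's.
- isolator: Fixed grey lamp switch box, 100 x 100 mm, 55 mm high, at the robot's left, turned up to 17 degrees; origin under its centre.
- switch (a joint): Rotary handle on top of the switch box, rad. 0 = off stop (the bar lies along the box's own x axis); grows clockwise seen from above; 1.35 = on stop. Takes about 0.06 N m and stays where it is left.
- switch_grip (a point): On the handle's turning axis, 80 mm above the desk, in the middle of the black grip bar, which is 72 mm long, 16 mm thick and 28 mm high (66 to 94 mm above the desk). Its x axis runs along the bar, to the end with the white mark; it turns with the handle.
- peg1_elbow (a point): Elbow of the left peg, 28 mm in front of the crossbar, 180 mm above the desk; axes as the jig's; moves with the carriage. Steel rod 12 mm thick: a short foot runs 30 mm from the bar to this elbow, rising 20 degrees; from here a straight riser 50 mm long (round end 6 mm more) goes up at 60 degrees above level towards the robot (jig -0.5 x, +0.87 z). Pegs are 90 mm apart.
- peg1_hang (a point): Where the centre of a ring hung on the left peg comes to lie, within about 10 mm: below the peg's foot, 22 mm in front of the crossbar and 153 mm above the desk. A hung ring rests with its opening on the foot, upright.
- peg2_elbow (a point): Elbow of the middle peg, 28 mm in front of the crossbar, 180 mm above the desk; axes as the jig's; moves with the carriage. Steel rod 12 mm thick: a short foot runs 30 mm from the bar to this elbow, rising 20 degrees; from here a straight riser 50 mm long (round end 6 mm more) goes up at 60 degrees above level towards the robot (jig -0.5 x, +0.87 z). Pegs are 90 mm apart.
- peg2_hang (a point): Where the centre of a ring hung on the middle peg comes to lie, within about 10 mm: below the peg's foot, 22 mm in front of the crossbar and 153 mm above the desk. A hung ring rests with its opening on the foot, upright.
- peg3_elbow (a point): Elbow of the right peg, 28 mm in front of the crossbar, 180 mm above the desk; axes as the jig's; moves with the carriage. Steel rod 12 mm thick: a short foot runs 30 mm from the bar to this elbow, rising 20 degrees; from here a straight riser 50 mm long (round end 6 mm more) goes up at 60 degrees above level towards the robot (jig -0.5 x, +0.87 z). Pegs are 90 mm apart.
- peg3_hang (a point): Where the centre of a ring hung on the right peg comes to lie, within about 10 mm: below the peg's foot, 22 mm in front of the crossbar and 153 mm above the desk. A hung ring rests with its opening on the foot, upright.
- ring1: Aluminium bezel ring: 84 mm outside, 60 mm opening, 18 mm thick, 90 g, with a solid lug 16 mm wide and 18 mm thick reaching from the ring to 68 mm from its centre along own +x. Origin in the middle of the opening at half thickness; own z is the ring's axis. Lies flat on the desk at the start. May be absent.
- ring2: Aluminium bezel ring: 84 mm outside, 60 mm opening, 18 mm thick, 90 g, with a solid lug 16 mm wide and 18 mm thick reaching from the ring to 68 mm from its centre along own +x. Origin in the middle of the opening at half thickness; own z is the ring's axis. Lies flat on the desk at the start. May be absent.
- ring3: Aluminium bezel ring: 84 mm outside, 60 mm opening, 18 mm thick, 90 g, with a solid lug 16 mm wide and 18 mm thick reaching from the ring to 68 mm from its centre along own +x. Origin in the middle of the opening at half thickness; own z is the ring's axis. Lies flat on the desk at the start. May be absent.
- battery: Not part of the job: button-cell battery, bright steel disc 64 mm across, 20 mm high. Loose; leave it where it is.
- board: Not part of the job: round green circuit board, 80 mm across, 6 mm thick with chips on it. Loose; leave it where it is.
- speaker: Not part of the job: loose loudspeaker, black disc 90 mm across, 15 mm high, with a brass and paper cone. Loose; leave it where it is.
- screwdriver: Not part of the job: screwdriver lying down, origin mid-length on its underside. Loose; leave it where it is.
- mug: Not part of the job: white mug, 80 mm across, 95 mm high. Loose; leave it where it is.
- tape: Not part of the job: cardboard tape roll, 100 mm across, 24 mm high. Loose; leave it where it is.
Mind the look-alikes: they are no part of the job. Leave any green look-alike of the ring2 alone. Leave any green look-alike of the ring1 alone.

How it is judged:
On the way, in this order (a step that is already met when the one before it is completed fails the run):
1. the lamp switch is turned off (below 0.12 rad) with the carriage still home (value of joint switch below 0.12 rad and value of joint carriage below 0.01 m), for 0.2 s.
2. with the switch off, the carriage is freed and slid fully out (beyond 0.125 m) (value of joint switch below 0.12 rad and value of joint carriage above 0.125 m), for 0.2 s.
3. with the carriage out, every ring hangs on a peg of its own, let go (all of step 2 and (distance between ring1 and peg1_hang below 0.03 m or distance between ring1 and peg2_hang below 0.03 m or distance between ring1 and peg3_hang below 0.03 m) and (distance between ring2 and peg1_hang below 0.03 m or distance between ring2 and peg2_hang below 0.03 m or distance between ring2 and peg3_hang below 0.03 m) and (distance between ring3 and peg1_hang below 0.03 m or distance between ring3 and peg2_hang below 0.03 m or distance between ring3 and peg3_hang below 0.03 m) and distance between ring1 and ring2 above 0.06 m and distance between each of ring1, ring2 and ring3 above 0.06 m and contact force between each of ring1, ring2, ring3 and the fingers below 0.05 N), for 0.3 s.
4. the loaded carriage is home (within 6 mm) and the cam lever locked (below 0.2 rad), the lamp still off (value of joint switch below 0.12 rad and value of joint carriage below 0.006 m and value of joint cam below 0.2 rad and (distance between ring1 and peg1_hang below 0.03 m or distance between ring1 and peg2_hang below 0.03 m or distance between ring1 and peg3_hang below 0.03 m) and (distance between ring2 and peg1_hang below 0.03 m or distance between ring2 and peg2_hang below 0.03 m or distance between ring2 and peg3_hang below 0.03 m) and (distance between ring3 and peg1_hang below 0.03 m or distance between ring3 and peg2_hang below 0.03 m or distance between ring3 and peg3_hang below 0.03 m)), for 0.2 s.
5. the lamp switch is turned on (above 1.2 rad) (value of joint switch above 1.2 rad and value of joint carriage below 0.006 m and value of joint cam below 0.2 rad and (distance between ring1 and peg1_hang below 0.03 m or distance between ring1 and peg2_hang below 0.03 m or distance between ring1 and peg3_hang below 0.03 m) and (distance between ring2 and peg1_hang below 0.03 m or distance between ring2 and peg2_hang below 0.03 m or distance between ring2 and peg3_hang below 0.03 m) and (distance between ring3 and peg1_hang below 0.03 m or distance between ring3 and peg2_hang below 0.03 m or distance between ring3 and peg3_hang below 0.03 m)), for 0.2 s.
At the end, for the whole second after the job is handed in: Every ring present hangs at rest on a peg of its own (ring centre within 30 mm of the peg's hang point, rings more than 60 mm apart), the carriage is within 6 mm of home, the cam lever is locked (below 0.2 rad) and the lamp switch is on (above 1.2 rad) (all of step 5 and distance between ring1 and ring2 above 0.06 m and distance between each of ring1, ring2 and ring3 above 0.06 m and linear speed of each of ring1, ring2, ring3 below 0.03 m/s); the robot touches nothing.
It fails at once if the lamp is switched on (above 0.4 rad) while the carriage is away from home (more than 20 mm) (value of joint switch above 0.4 rad and value of joint carriage above 0.02 m).
It fails at once if a bystander (battery, board, speaker, screwdriver, mug, tape) is moved more than 60 mm (distance of any of battery, board, speaker, screwdriver, mug, tape from where it was at the start of the episode above 0.06 m).
Of ring1, ring2, ring3 only 2 to 3 are there at a start; the rules pass over those that are not, and their reading is None.
At some moment in a run one of ring1, ring2, ring3 may be knocked a few centimetres aside while the robot is not near it.
It also fails if it takes over 210 s, if anything falls off the work surface, if the arm or the gripper's body presses on something with over 40 N, if the wrist force passes 120 N, or if a joint passes its speed limit or range.

ROBOT

A 7-joint arm with a two-finger parallel gripper is mounted at the origin on the work surface. World frame = base frame: x ahead of the robot, y to its left, z up, the work surface at z = 0. Lengths are in m, angles in rad, forces in N, time in s.
With the tool pointing down it reaches from about 0.4 to 0.85 m from the base axis. Payload 10.4 kg.
Tool frame: the origin (TCP) lies midway between the tips of the shut fingers; the grasp point (between the pads) lies 19 mm behind it (manip.tcp_to_grasp is the distance from the TCP to the grasp point, in m); z points along the fingers, y is the line along which they close (so a half turn about z gives the same grasp; the last joint's range is limited). The gripper opens to 85 mm and grips with 20 to 120 N. Pads are 22 mm wide; open, the fingers measure 114 mm over their backs; the gripper's body (76 mm by 85 mm) begins 54 mm behind the grasp point. The pads swing forward as they close: fully open they stand 13 mm farther back than shut.
Start: joints at [-1.164, 0.332, -0.065, 1.46, 0.022, 1.35, -0.088], TCP at [0.26, 0.568, 0.231] pointing down, gripper open.
Joint ranges: [-2.6, 2.6], [-0.5, 2.12], [-1.47, 1.34], [0.16, 2.42], [-1.27, 4.41], [0.06, 2.06], [-2.6, 2.6]. Speed limits (rad/s): [2.22, 2.22, 2.79, 2.79, 3.14, 3.14, 3.14].

INTERFACE

Orientations are given as a unit quaternion [x, y, z, w].
In Python, from workcell import manip gives the robot as it stands.
- The arm moves only by the shell command python3 -m jog 'ROWS' [FORCE]. ROWS is a JSON object of lists of equal length, an entry for each row: "offset": the shift along the world's x, y, z in m, a list of three; "yaw": the turn about the world's z in degrees; "jaw": the closure, from 0 (fully open) to 1 (shut). A call has 1 to 20 rows; each row shifts and turns the commanded pose from where the row before left it; what a row does not reach is not made up. A row lasts 1/12 s, in which the tool goes at most 41.7 mm and 7.16 degrees, less where a joint would pass 70% of its speed; a pose out of reach is approached as far as the arm can. A call is refused whole if a number of a shift passes 0.0417 or a number of a turn 7.16, either way. A call with a gripper value outside its range is refused whole. The fingers move at their own pace and stop on an object; FORCE is the grip in N (left out, the last holds). Time passes only in rows, so rows that do not move let the fingers close. It gives the time, the measured TCP pose, the force, the opening and the grip force at its end, in the units of the state.
- manip.get_obs(): the state, without advancing time (a new reading comes with each control period).
- manip.camera(name): name is "scene" or "top"; returns a dict with "frame" (420x560x3 uint8, red, green, blue), "camera_matrix" (3x3 intrinsics, pixels), "eye" and "attitude" of the camera in the world. Camera axes: x right, y up, looking along -z (the intrinsics and any distortion apply to the point x, -y, -z); pixel columns grow to the right and rows downward; lengths in m; the calibration is good to about 2 mm. A picture is of the moment at which its call begins. There is no depth.
- manip.hand_in(): hands the job in; it is judged then, once.
Trained networks look in a picture, given as the dict that the camera call returned (one of the last four; its "shot" number tells which), for a name from the list of things; names that differ only in an ending like _2 or _b are one class to them, and where a whole thing is asked for, a point or a joint stands for the part that bears it (a point fixed in the world has none). Each returns a list of dicts, best first, with "score" (0 to 1); they miss things now and then, are a little off and sometimes report something else, mostly with a low value. They report only what shows in the picture. A call takes as long as a camera call. They do not tell look-alikes from the thing itself.
- manip.masks_of(picture, name): "region" (420x560 bool, what is visible of it).
- manip.tip_of(picture, name): "at" ([x, y, z] in m, in world coordinates, good to about 4 mm: a listed point, or the origin of a listed thing).
The state is a dict: "clock": time; "joint_pos": joint angles; "joint_velocities": joint speeds; "tau": joint torques, N m; "position": TCP position; "ee_rot": TCP orientation; "ft_force": force on the tool from outside, world axes, zero at the start; "torque": the same for the moment, N m; "grip_width": opening from 0.0 (shut) to 1.0 (fully open); "grasp_force": force on a finger pad.
Only numpy, scipy, OpenCV 4.12 (cv2) and the standard library are available. Lean on these libraries where they do the work, as an engineer would, in place of code of your own. Each camera call takes 0.05 s, during which the arm holds its last target. There are 200 camera calls.

## Working session

There is one attempt and no reset: what is moved stays moved. The work goes in short steps, Python scripts to look and compute and a shell command to move; the robot and the scene stay as the last step left them, time stands still between calls to the robot, and variables do not carry over. Pictures are saved under pics/ and viewed, at most 14 in all, crops included, and the job is handed in when it is done.

```bash
ls; mkdir -p pics; cat > h.py <<'E'
from workcell import manip
import numpy as np, cv2
from scipy.spatial.transform import Rotation as R
def snap(n,f=None):
    p=manip.camera(n)
    if f: cv2.imwrite('pics/'+f,p['frame'][:,:,::-1])
    return p
def tips(p,names,k=3):
    for n in names:
        try: print(n,[(np.round(d['at'],3).tolist(),round(d['score'],2)) for d in manip.tip_of(p,n)[:k]])
        except Exception as e: print(n,e)
def st():
    o=manip.get_obs(); 
    print(round(o['clock'],2),np.round(o['position'],4),np.round(R.from_quat(o['ee_rot']).as_matrix().T.ravel(),2),'F',np.round(o['ft_force'],1),round(o['grip_width'],3),round(o['grasp_force'],1))
E
python3 - <<'E'
from h import *
st()
N='jig bar_mid cam_ball cam_pivot isolator switch_grip peg1_elbow peg2_elbow peg3_elbow ring1 battery board speaker screwdriver mug tape'.split()
for c in('scene','top'):
    p=snap(c,c+'0.png'); print(c,np.round(p['eye'],3),np.round(p['attitude'],3).tolist()); tips(p,N,5 )
E
```

```text
pics
0.0 [0.2603 0.5678 0.2305] [-0.91  0.42 -0.    0.42  0.91 -0.   -0.   -0.   -1.  ] F [-0.9  0.2 -0.2] 0.997 0.0
scene [1.072 0.414 1.038] [0.153, 0.293, 0.832, 0.445]
jig [([0.636, -0.025, 0.002], 0.78), ([0.631, -0.026, 0.155], 0.67)]
bar_mid [([0.652, 0.062, 0.17], 0.81), ([0.449, 0.092, 0.007], 0.46)]
cam_ball [([0.654, -0.141, 0.136], 0.59), ([0.634, -0.03, 0.002], 0.28)]
cam_pivot [([0.608, -0.146, 0.072], 0.58)]
isolator [([0.442, 0.31, 0.003], 0.81)]
switch_grip [([0.449, 0.31, 0.08], 0.74), ([0.7, 0.381, -0.003], 0.41)]
peg1_elbow [([0.621, 0.155, 0.184], 0.61), ([0.629, 0.154, 0.155], 0.4)]
peg2_elbow [([0.624, 0.066, 0.179], 0.61)]
peg3_elbow [([0.625, -0.024, 0.18], 0.64)]
ring1 [([0.452, 0.089, 0.011], 0.8), ([0.386, -0.352, 0.01], 0.72), ([0.261, 0.219, 0.014], 0.6), ([0.314, -0.162, 0.007], 0.53), ([0.462, -0.109, 0.009], 0.49)]
battery [([0.398, 0.213, 0.0], 0.76)]
board [([0.496, -0.454, 0.002], 0.69), ([0.398, 0.211, -0.003], 0.22)]
speaker [([0.611, -0.439, 0.0], 0.75)]
screwdriver [([0.699, 0.379, -0.001], 0.74)]
mug [([0.604, 0.479, -0.002], 0.72), ([0.622, 0
[... 340 characters left out ...]
0.59), ([0.605, -0.143, 0.068], 0.55)]
switch_grip [([0.448, 0.315, 0.079], 0.82)]
peg1_elbow [([0.624, 0.155, 0.178], 0.67)]
peg2_elbow [([0.621, 0.069, 0.18], 0.59)]
peg3_elbow [([0.624, -0.025, 0.185], 0.94), ([0.446, 0.315, 0.002], 0.24)]
ring1 [([0.457, -0.109, 0.008], 0.91), ([0.388, -0.351, 0.011], 0.91), ([0.311, -0.166, 0.01], 0.81), ([0.262, 0.219, 0.012], 0.6), ([0.635, -0.024, 0.155], 0.6)]
battery [([0.397, 0.215, 0.001], 0.63)]
board [([0.498, -0.455, 0.002], 0.59), ([0.655, 0.066, 0.175], 0.56)]
speaker [([0.608, -0.447, 0.0], 0.65)]
screwdriver [([0.395, 0.213, 0.0], 0.5), ([0.63, 0.152, 0.156], 0.35)]
mug []
tape [([0.466, 0.446, 0.003], 0.78), ([0.61, -0.442, 0.002], 0.51)]
```

View pics/scene0.png

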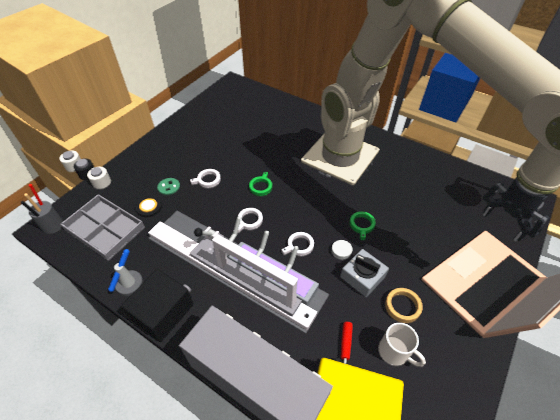

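View pics/top0.png

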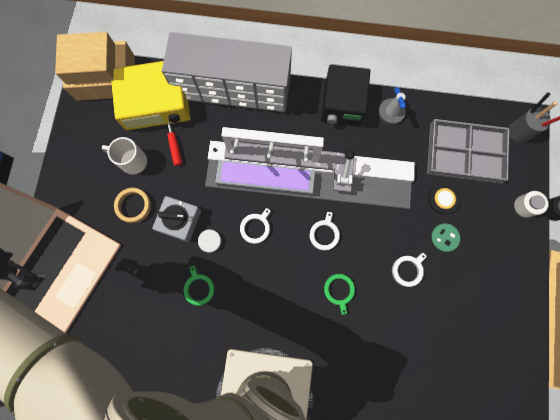

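Both views agree. The aluminium rings are at top-view pixels (255,229), (325,235) and (408,271). The green look-alikes are at (199,290) and (340,290), and the switch is at (176,217). Next I'll get the lug angles and a closer look at the switch handle.

```bash
cat >> h.py <<'E'
def plane(p,uv,z):
    K=np.array(p['camera_matrix']);uv=np.asarray(uv,float).reshape(-1,1,2)
    d=p.get('distortion',None); n=cv2.undistortPoints(uv,K,None if d is None else np.array(d,float)).reshape(-1,2)
    r=R.from_quat(p['attitude']).apply(np.c_[n[:,0],-n[:,1],-np.ones(len(n))])
    e=np.array(p['eye']); return e+r*((z-e[2])/r[:,2])[:,None]
def rings(p,z=0.018):
    for d in manip.masks_of(p,'ring1')[:8]:
        v,u=np.nonzero(d['region']); 
        if len(u)<60: continue
        col=np.median(p['frame'][v,u],axis=0); q=plane(p,np.c_[u,v],z)[:,:2]
        # circle centre: search minimising variance of near points: use 42mm outer circle fit
        from scipy.optimize import least_squares
        hull=cv2.convexHull(q.astype(np.float32)).reshape(-1,2)
        c0=np.median(hull,axis=0)
        f=lambda c: np.clip(np.linalg.norm(q-c,axis=1)-.036,-.012,.02)
        c=least_squares(f,q.mean(0),loss='soft_l1',f_scale=.004).x
        r=np.linalg.norm(q-c,axis=1); far=q[r>.05]
        a=np.degrees(np.arctan2(*(far.mean(0)-c)[::-1])) if len(far) else None
        print('ring',np.round(c,4),'lug',a and round(float(a),1),'rmax',round(r.max(),3),'col',col,len(u),round(d['score'],2))
E
python3 - <<'E'
from h import *
p=snap('top'); print(p.keys()); rings(p)
s=snap('scene'); print('scene'); rings(s)
a=p['frame'][180:250,120:230]; b=s['frame'][235:305,320:430]
im=np.hstack([cv2.resize(x,None,fx=3.6,fy=3.6,interpolation=2) for x in(a,b)])
cv2.imwrite('pics/sw.png',im[:,:,::-1])
E
```

```text
dict_keys(['frame', 'camera_matrix', 'eye', 'attitude', 'shot'])
ring [ 0.3121 -0.1656] lug -162.1 rmax 0.065 col [ 67. 188.  93.] 557 0.79
ring [ 0.3888 -0.3491] lug -39.9 rmax 0.067 col [244. 243. 244.] 522 0.69
ring [0.4509 0.0886] lug -27.3 rmax 0.064 col [246. 246. 246.] 390 0.6
ring [0.2622 0.2183] lug 25.7 rmax 0.065 col [ 46. 118.  62.] 386 0.58
scene
ring [0.455 0.093] lug -28.1 rmax 0.063 col [250. 249. 251.] 311 0.88
ring [ 0.3938 -0.347 ] lug -37.1 rmax 0.062 col [213.  205.  209.5] 334 0.85
ring [ 0.461 -0.103] lug -1.0 rmax 0.053 col [243.  242.5 245. ] 280 0.64
ring [0.2658 0.2222] lug 26.3 rmax 0.069 col [ 34.  105.5  51.5] 356 0.59
ring [ 0.3152 -0.1605] lug -160.7 rmax 0.07 col [ 40. 165.  72.] 284 0.53
```

View pics/sw.png

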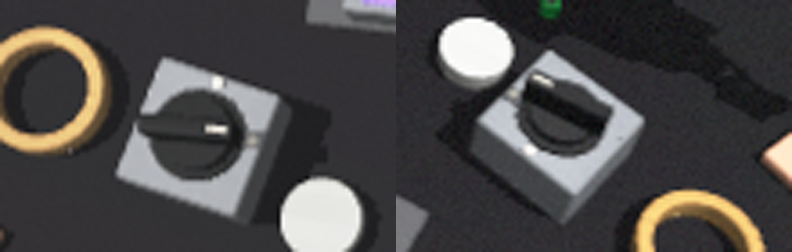

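In the top view, the white-mark end of the handle points right (crop 240,132), which is roughly -y, so the switch is on. The off mark sits toward +x (crop 218,82). I'll compute the angles.

```bash
python3 - <<'E'
from h import *
p=snap('top')
g=lambda x,y,z: plane(p,[[120+x/3.6,180+y/3.6]],z)[0][:2]
ang=lambda a,b: np.degrees(np.arctan2(*(b-a)[::-1]))
a,b=g(143,124,.094),g(238,131,.094); print('bar',a,b,ang(a,b),np.linalg.norm(b-a))
C=[.448,.313]
print('offmark',ang(C,g(218,82,.055)),'onmark',ang(C,g(252,142,.055)))
print('box edges',ang(g(118,175,.055),g(165,58,.055)),ang(g(165,58,.055),g(282,98,.055)))
tips(p,['switch_grip','isolator'])
for d in manip.masks_of(p,'switch_grip')[:1]:
    v,u=np.nonzero(d['region']);q=plane(p,np.c_[u,v],.094)[:,:2];print(cv2.minAreaRect(q.astype(np.float32)))
o=manip.get_obs();print(o['joint_pos'])
E
```

```text
bar [0.44123051 0.33915032] [0.4453574  0.26825942] -86.66830470545702 0.07101092612175325
offmark -18.023890668635165 onmark -94.66008060995172
box edges -11.015026080603814 -101.39333753001105
switch_grip [([0.448, 0.313, 0.074], 0.86)]
isolator [([0.444, 0.312, 0.001], 0.76), ([0.635, -0.025, 0.155], 0.48)]
((0.44357040524482727, 0.30545657873153687), (0.0643189549446106, 0.05568711459636688), 53.82292175292969)
[-1.16361528  0.33219701 -0.06467748  1.46011961  0.02158727  1.34990454
 -0.08848783]
```

```bash
python3 -m jog '{"offset":[[0.0187,-0.0255,0],[0.0187,-0.0255,0],[0.0187,-0.0255,0],[0.0187,-0.0255,0],[0.0187,-0.0255,0],[0.0187,-0.0255,0],[0.0187,-0.0255,0],[0.0187,-0.0255,0],[0.0187,-0.0255,0],[0.0187,-0.0255,0],[0,0,0],[0,0,0]],"yaw":[-6.2,-6.2,-6.2,-6.2,-6.2,-6.2,-6.2,-6.2,-6.2,-6.2,0,0],"jaw":[0,0,0,0,0,0,0,0,0,0,0,0]}' 40
python3 - <<'E'
from h import *
st(); p=snap('scene');tips(p,['switch_grip']);print(manip.get_obs()['joint_pos'])
E
```

```text
clock: 3.1
position: [0.4486, 0.3115, 0.2316]
ee_rot: [0.687, 0.726, 0.0, 0.0]
ft_force: [-0.1, 0.6, 0.0]
grip_width: 1.003
grasp_force: 0.0
3.1 [0.4486 0.3115 0.2316] [-0.06  1.    0.    1.    0.06  0.    0.    0.   -1.  ] F [-0.1  0.6  0. ] 1.003 0.0
switch_grip [([0.449, 0.309, 0.08], 0.83), ([0.618, 0.154, 0.184], 0.64)]
[-0.89661475  0.15418812  0.22424093  1.68443694 -0.0358213   1.30678137
 -0.60489023]
```

```bash
python3 -m jog '{"offset":[[-0.001,0,-0.03],[0,0,-0.03],[0,0,-0.03],[0,0,-0.03],[0,0,-0.025],[0,0,-0.013],[0,0,0],[0,0,0],[0,0,0],[0,0,0],[0,0,0],[0,0,0],[0,0,0],[0,0,0]],"yaw":[0,0,0,0,0,0,0,0,0,0,0,0,0,0],"jaw":[0,0,0,0,0,0,0,0.5,1,1,1,1,1,1]}' 40
```

```text
clock: 4.37
position: [0.4448, 0.3134, 0.0742]
ee_rot: [0.686, 0.728, -0.001, -0.001]
ft_force: [-11.3, -4.0, 13.3]
grip_width: 0.178
grasp_force: 39.9
```

```bash
python3 -m jog '{"offset":[[-0.002,0,0.002],[0,0,0],[0,0,0],[0,0,0],[0,0,0],[0,0,0],[0,0,0],[0,0,0],[0,0,0],[0,0,0],[0,0,0],[0,0,0],[0,0,0],[0,0,0],[0,0,0]],"yaw":[0,6.5,6.5,6.5,6.5,6.5,6.5,6.5,6.5,6.5,6.5,6.5,6.5,0,0],"jaw":[1,1,1,1,1,1,1,1,1,1,1,1,1,1,1]}'
python3 - <<'E'
from h import *
st(); print(manip.get_obs()['torque'],manip.get_obs()['joint_pos'])
E
```

```text
clock: 5.62
position: [0.442, 0.3111, 0.0744]
ee_rot: [0.076, 0.997, -0.002, -0.003]
ft_force: [-10.8, -6.5, 4.2]
grip_width: 0.175
grasp_force: 50.7
5.62 [0.442  0.3111 0.0744] [-0.99  0.15  0.01  0.15  0.99 -0.   -0.01 -0.   -1.  ] F [-10.8  -6.5   4.2] 0.175 50.7
[-1.41025639  2.22155118 -1.03976152] [-0.70929579  0.29766241  0.01385342  1.85598568 -0.00585037  0.99473773
  0.72588462]
```

```bash
python3 -m jog '{"offset":[[0,0,0],[0,0,0],[0,0,0.01],[0,0,0.03],[0,0,0.04],[0,0,0.04],[0,-0.03,0.04],[0,-0.04,0.04],[0,-0.04,0.03],[0,-0.04,0]],"yaw":[0,0,0,0,0,0,-6,-6,-6,-6],"jaw":[0.4,0,0,0,0,0,0,0.5,1,1]}'
python3 - <<'E'
from h import *
st()
p=snap('top'); N=['cam_ball','cam_pivot','switch_grip','jig','bar_mid','peg1_elbow','peg3_elbow'];tips(p,N)
s=snap('scene'); tips(s,N)
a=p['frame'][180:250,120:230]; b=s['frame'][235:305,320:430]
im=np.hstack([cv2.resize(x,None,fx=3.6,fy=3.6,interpolation=2) for x in(a,b)])
cv2.imwrite('pics/sw2.png',im[:,:,::-1])
E
```

```text
clock: 6.45
position: [0.4459, 0.1862, 0.2896]
ee_rot: [0.282, 0.959, 0.004, 0.003]
ft_force: [1.3, -0.6, 0.5]
grip_width: 0.606
grasp_force: 0.0
6.45 [0.4459 0.1862 0.2896] [-0.84  0.54 -0.    0.54  0.84  0.01  0.01  0.01 -1.  ] F [ 1.3 -0.6  0.5] 0.606 0.0
cam_ball [([0.66, -0.139, 0.138], 0.57)]
cam_pivot [([0.385, -0.351, 0.011], 0.6), ([0.605, -0.148, 0.066], 0.57), ([0.657, -0.136, 0.144], 0.35)]
switch_grip []
jig [([0.638, -0.021, -0.0], 0.97)]
bar_mid [([0.65, 0.068, 0.174], 0.65)]
peg1_elbow []
peg3_elbow [([0.625, -0.026, 0.184], 0.83), ([0.632, 0.066, 0.153], 0.74)]
cam_ball [([0.634, -0.028, 0.003], 0.64), ([0.654, -0.14, 0.139], 0.54), ([0.399, 0.212, -0.001], 0.36)]
cam_pivot [([0.609, -0.141, 0.072], 0.86)]
switch_grip [([0.445, 0.314, 0.082], 0.79), ([0.621, 0.069, 0.178], 0.62), ([0.631, 0.063, 0.154], 0.56)]
jig [([0.633, -0.03, 0.004], 0.76)]
bar_mid [([0.651, 0.062, 0.17], 0.66), ([0.619, 0.067, 0.177], 0.45)]
peg1_elbow [([0.621, 0.154, 0.182], 0.86), ([0.605, 0.48, -0.002], 0.3)]
peg3_elbow [([0.626, -0.024, 0.179], 0.67)]
```

View pics/sw2.png

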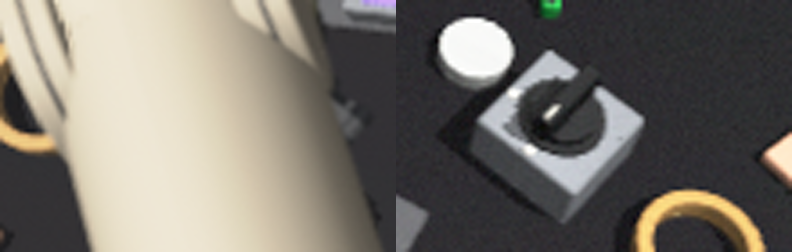

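```bash
python3 -m jog '{"offset":[[0.022,-0.0272,0.01],[0.022,-0.0272,0],[0.022,-0.0272,0],[0.022,-0.0272,0],[0.022,-0.0272,0],[0.022,-0.0272,0],[0.022,-0.0272,0],[0.022,-0.0272,0],[0.022,-0.0272,0],[0.022,-0.0272,0],[0.022,-0.0272,0],[0.022,-0.0272,0],[0,0,0],[0,0,0]],"yaw":[2.75,2.75,2.75,2.75,2.75,2.75,2.75,2.75,2.75,2.75,2.75,2.75,0,0],"jaw":[1,1,1,1,1,1,1,1,1,1,1,1,1,1]}'
python3 - <<'E'
from h import *
st()
s=snap('scene','cam1.png'); tips(s,['cam_ball','cam_pivot'])
f=lambda x,y:plane(s,[[320+(x-396)/3.6,235+y/3.6]],.094)[0][:2]
a,b=f(595,72),f(547,118); print(np.degrees(np.arctan2(*(b-a)[::-1])))
f=lambda x,y:plane(s,[[320+(x-396)/3.6,235+y/3.6]],.055)[0][:2]
b=f(530,150); print(np.degrees(np.arctan2(*(b-[.446,.313])[::-1])))
p=snap('top'); tips(p,['cam_ball','cam_pivot'])
print(manip.get_obs()['joint_pos'])
E
```

```text
clock: 8.42
position: [0.7086, -0.1433, 0.2911]
ee_rot: [-0.002, 1.0, -0.0, -0.001]
ft_force: [0.1, -0.5, -1.3]
grip_width: -0.004
grasp_force: 0.0
8.42 [ 0.7086 -0.1433  0.2911] [-1. -0.  0. -0.  1. -0. -0. -0. -1.] F [ 0.1 -0.5 -1.3] -0.004 0.0
cam_ball [([0.658, -0.141, 0.139], 0.6)]
cam_pivot [([0.608, -0.142, 0.072], 0.94)]
-12.675378682944867
-13.452501109418598
cam_ball [([0.385, -0.351, 0.009], 0.57)]
cam_pivot [([0.629, 0.154, 0.156], 0.27), ([0.701, 0.38, -0.001], 0.15)]
[-0.07919178  0.55361114  0.3617109   1.06127981 -0.18803687  1.55551657
  1.81367724]
```

View pics/cam1.png

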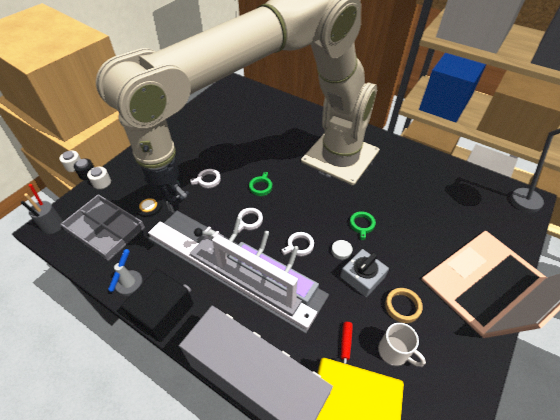

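Switch: the bar is at about -12.7° and the off mark at -13°, so it is off. The ball shows at scene pixel (200,232). I'm descending behind it.

```bash
python3 -m jog '{"offset":[[0.004,0.002,-0.04],[0,0,-0.04],[0,0,-0.04],[0,0,-0.03],[0,0,-0.015],[0,0,0],[-0.008,0,0],[-0.008,0,0],[-0.005,0,0.001],[-0.01,0,0.009],[-0.01,0,0.006],[-0.01,0,0.004]],"yaw":[0,0,0,0,0,0,0,0,0,0,0,0],"jaw":[1,1,1,1,1,1,1,1,1,1,1,1]}'
```

```text
clock: 9.72
position: [0.6626, -0.1387, 0.1512]
ee_rot: [-0.004, 1.0, -0.0, 0.002]
ft_force: [4.8, -0.7, 4.4]
grip_width: 0.001
grasp_force: 3.2
```

```bash
python3 -m jog '{"offset":[[-0.01,0,-0.003],[-0.01,0,-0.001],[-0.01,0,0.001],[-0.01,0,0],[-0.01,0,-0.002],[-0.01,0,-0.003],[-0.01,0,-0.003],[-0.004,0,0],[0,0,0]],"yaw":[0,0,0,0,0,0,0,0,0],"jaw":[1,1,1,1,1,1,1,1,1]}'
python3 - <<'E'
from h import *
st(); s=snap('scene'); tips(s,['cam_ball','cam_pivot','peg3_elbow'])
E
```

```text
clock: 10.47
position: [0.5964, -0.1384, 0.1419]
ee_rot: [-0.005, 1.0, -0.001, 0.011]
ft_force: [38.1, -3.6, -15.0]
grip_width: 0.003
grasp_force: 18.5
10.47 [ 0.5964 -0.1384  0.1419] [-1.   -0.01 -0.02 -0.01  1.   -0.    0.02 -0.   -1.  ] F [ 38.1  -3.6 -15. ] 0.003 18.5
cam_ball [([0.571, -0.144, 0.149], 0.68)]
cam_pivot [([0.608, -0.142, 0.07], 0.62), ([0.62, 0.156, 0.181], 0.33), ([0.476, 0.456, -0.001], 0.31)]
peg3_elbow [([0.626, -0.027, 0.18], 0.83), ([0.461, -0.106, 0.006], 0.69), ([0.611, -0.143, 0.071], 0.32)]
```

```bash
python3 -m jog '{"offset":[[0.012,0,0],[0.006,0,0.03],[0,0,0.035],[-0.025,-0.002,0],[-0.02,-0.002,0],[0,0,0],[0,0,0],[0,0,0],[0,0,-0.035],[0,0,-0.035],[0,0,-0.002],[0,0,0],[0,0,0],[0,0,0],[0,0,0],[0,0,0]],"yaw":[0,0,0,0,0,0,0,0,0,0,0,0,0,0,0,0],"jaw":[1,1,1,0.3,0.3,0.3,0.3,0.3,0.3,0.3,0.3,0.3,1,1,1,1]}' 20
```

```text
clock: 12.0
position: [0.5617, -0.143, 0.1323]
ee_rot: [-0.003, 1.0, 0.0, 0.002]
ft_force: [-0.1, 1.4, 6.6]
grip_width: 0.272
grasp_force: 19.1
```

```bash
python3 -m jog '{"offset":[[0,-0.01,0],[0,-0.015,0],[0,-0.015,0],[0,-0.015,0],[0,-0.015,0],[0.001,-0.015,0],[0,-0.015,0],[0,-0.015,0],[0.001,-0.015,0],[0,-0.01,0],[0,-0.006,0],[0,0,0]],"yaw":[0,0,0,0,0,0,0,0,0,0,0,0],"jaw":[1,1,1,1,1,1,1,1,1,1,1,1]}'
python3 - <<'E'
from h import *
st(); s=snap('scene'); tips(s,['cam_ball','cam_pivot','peg1_elbow','peg2_elbow','peg3_elbow'],1)
E
```

```text
clock: 13.0
position: [0.5645, -0.2822, 0.1319]
ee_rot: [-0.006, 1.0, 0.005, 0.0]
ft_force: [-7.3, 23.1, 17.0]
grip_width: 0.276
grasp_force: 22.0
13.0 [ 0.5645 -0.2822  0.1319] [-1.   -0.01 -0.   -0.01  1.    0.01  0.    0.01 -1.  ] F [-7.3 23.1 17. ] 0.276 22.0
cam_ball [([0.574, -0.283, 0.147], 0.54)]
cam_pivot [([0.613, -0.281, 0.07], 0.75)]
peg1_elbow [([0.623, 0.014, 0.182], 0.94)]
peg2_elbow [([0.623, -0.074, 0.179], 0.85)]
peg3_elbow [([0.631, -0.164, 0.181], 0.89)]
```

```bash
python3 -m jog '{"offset":[[0,0.005,0],[0,0,0],[0,0,0],[0,0,0.04],[0,0,0.04],[0,0,0.03],[-0.0165,-0.0129,0],[-0.0165,-0.0129,0],[-0.0165,-0.0129,0],[-0.0165,-0.0129,0],[-0.0165,-0.0129,0],[-0.0165,-0.0129,0],[-0.0165,-0.0129,0],[-0.0165,-0.0129,0],[0,0,0],[0,0,0]],"yaw":[0,0,0,0,0,0,-6.5,-6.5,-6.5,-6.5,-6.5,-6.5,0,0,0,0],"jaw":[0.3,0.3,0.3,0.3,0.3,0.3,0.3,0.3,0.3,0.3,0.3,0.3,0.3,0.3,0.3,0.3]}' 20
python3 - <<'E'
from h import *
st(); N=['cam_ball','cam_pivot','peg1_elbow','peg2_elbow','peg3_elbow','bar_mid'];P=[snap(c,c+'2.png') for c in('scene','top')]
for p in P: print(); tips(p,N,1);rings(p);tips(p,['ring1'],6)
print(manip.get_obs()['joint_pos'])
E
```

```text
clock: 14.63
position: [0.429, -0.3889, 0.2406]
ee_rot: [0.332, 0.943, -0.0, 0.0]
ft_force: [0.5, 0.2, -0.0]
grip_width: 0.699
grasp_force: 0.0
14.63 [ 0.429  -0.3889  0.2406] [-0.78  0.63 -0.    0.63  0.78 -0.    0.   -0.   -1.  ] F [ 0.5  0.2 -0. ] 0.699 0.0

cam_ball [([0.573, -0.28, 0.149], 0.68)]
cam_pivot [([0.611, -0.28, 0.068], 0.67)]
peg1_elbow [([0.623, 0.018, 0.181], 0.79)]
peg2_elbow [([0.635, -0.165, 0.155], 0.72)]
peg3_elbow [([0.628, -0.167, 0.182], 0.72)]
bar_mid [([0.655, -0.077, 0.17], 0.88)]
ring [0.4555 0.0929] lug -27.7 rmax 0.064 col [242. 242. 244.] 397 0.76
ring [ 0.3153 -0.1606] lug -161.5 rmax 0.069 col [ 41. 177.  76.] 251 0.76
ring [ 0.3932 -0.3443] lug -39.5 rmax 0.064 col [237.  233.5 236. ] 272 0.67
ring [ 0.4615 -0.1033] lug -6.3 rmax 0.067 col [243. 243. 246.] 301 0.59
ring1 [([0.314, -0.162, 0.006], 0.85), ([0.453, 0.092, 0.01], 0.82), ([0.26, 0.219, 0.01], 0.77), ([0.384, -0.35, 0.009], 0.67), ([0.462, -0.11, 0.01], 0.5)]

cam_ball [([0.574, -0.28, 0.151], 0.78)]
cam_pivot [([0.61, -0.286, 0.07], 0.68)]
peg1_elbow [([0.627, 0.015, 0.178], 0.88)]
peg2_elbow [([0.624, -0.074, 0.181], 0.7)]
peg3_elbow [([0.629, -0.164, 0.182], 0.76)]
bar_mid [([0.655, -0.072, 0.171], 0.74)]
ring [ 0.389  -0.3486] lug -40.6 rmax 0.067 col [245. 245. 245.] 439 0.91
ring [0.262  0.2182] lug 26.3 rmax 0.066 col [ 73. 200. 100.] 480 0.73
ring [ 0.4587 -0.1077] lug -6.9 rmax 0.063 col [246. 245. 246.] 405 0.7
ring [ 0.3121 -0.1654] lug -161.8 rmax 0.066 col [ 70. 198.  97.] 478 0.7
ring1 [([0.46, -0.108, 0.008], 0.8), ([0.261, 0.219, 0.012], 0.78), ([0.387, -0.35, 0.01], 0.72), ([0.449, 0.092, 0.01], 0.69), ([0.311, -0.162, 0.011], 0.68), ([0.604, 0.474, -0.002], 0.41)]
[ 0.1433755   0.2455449   0.60960975  1.60393577 -0.1436498   1.33738852
  1.66887797]
```

View pics/top2.png

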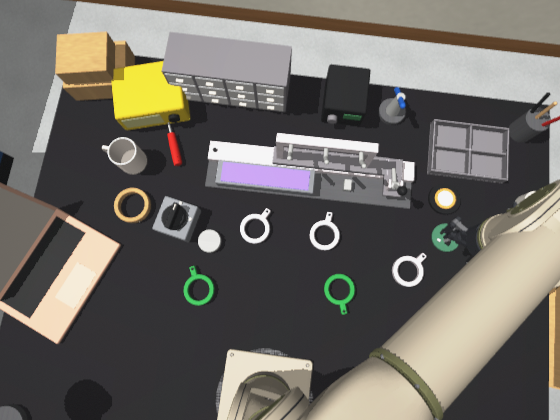

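```bash
python3 -m jog '{"offset":[[0.002,0.003,-0.04],[0,0,-0.04],[0,0,-0.04],[0,0,-0.04],[0,0,-0.04],[0,0,-0.02],[0,0,-0.012],[0,0,0],[0,0,-0.003],[0,0,0],[0,0,0],[0,0,0],[0,0,0],[0,0,0]],"yaw":[-1,0,0,0,0,0,0,0,0,0,0,0,0,0],"jaw":[0.3,0.3,0.3,0.3,0.3,0.3,0.3,0.3,0.6,1,1,1,1,1]}' 80
```

```text
clock: 16.7
position: [0.4333, -0.3851, 0.007]
ee_rot: [0.339, 0.941, -0.0, 0.001]
ft_force: [-2.3, 0.6, 7.4]
grip_width: 0.158
grasp_force: 78.5
```

```bash
python3 -m jog '{"offset":[[0,0,0.02],[0,0,0.03],[0,0,0.04],[0,0,0.04],[0,0,0.04],[0,0,0.04],[0,0,0.04],[0,0,0.016],[0,0,0],[0,0,0]],"yaw":[0,0,0,0,0,0,0,0,0,0],"jaw":[1,1,1,1,1,1,1,1,1,1]}' 80
python3 -m jog '{"offset":[[0.0057,0.011,0],[0.0057,0.011,0],[0.0057,0.011,0],[0.0057,0.011,0],[0.0057,0.011,0],[0.0057,0.011,0],[0.0057,0.011,0],[0.0057,0.011,0],[0.0057,0.011,0],[0.0057,0.011,0],[0.0057,0.011,0],[0.0057,0.011,0],[0.0057,0.011,0],[0.0057,0.011,0],[0.0057,0.011,0],[0.0057,0.011,0],[0.0057,0.011,0],[0.0057,0.011,0],[0.0057,0.011,0],[0.0057,0.011,0]],"yaw":[-7,-7,-7,-7,-7,-7,-7,-7,-7,-7,-7,-7,-7,-7,-7,-7,-7,-7,-7,-7],"jaw":[1,1,1,1,1,1,1,1,1,1,1,1,1,1,1,1,1,1,1,1]}'
python3 - <<'E'
from h import *
st(); P=[snap(c) for c in('scene','top')]
im=np.hstack([cv2.resize(P[0]['frame'][130:270,120:270],None,fx=2.66,fy=2.66),cv2.resize(P[1]['frame'][120:260,270:420],None,fx=2.66,fy=2.66)])
cv2.imwrite('pics/r1.png',im[:,:,::-1])
z=manip.get_obs()['position'][2]
for p in P: print(); rings(p,z+.012);tips(p,['ring1'],6)
print(manip.get_obs()['joint_pos'])
E
```

```text
clock: 17.53
position: [0.4326, -0.3845, 0.2724]
ee_rot: [0.339, 0.941, 0.0, 0.001]
ft_force: [-0.1, 0.8, -2.1]
grip_width: 0.154
grasp_force: 78.5
clock: 19.2
position: [0.5458, -0.1634, 0.2695]
ee_rot: [1.0, 0.0, -0.001, -0.0]
ft_force: [-0.3, 0.2, -0.6]
grip_width: 0.159
grasp_force: 78.6
19.2 [ 0.5458 -0.1634  0.2695] [ 1.  0. -0.  0. -1. -0. -0.  0. -1.] F [-0.3  0.2 -0.6] 0.159 78.6

ring [ 0.6077 -0.1539] lug -143.2 rmax 0.051 col [235.5 232.5 234. ] 474 0.98
ring [0.6126 0.1625] lug None rmax 0.045 col [247. 246. 249.] 349 0.88
ring [ 0.5021 -0.0027] lug None rmax 0.044 col [ 39. 170.  74.] 263 0.66
ring [0.6265 0.0231] lug None rmax 0.042 col [246. 244. 247.] 291 0.58
ring [0.4745 0.2845] lug None rmax 0.045 col [ 49.  187.5  83. ] 294 0.55
ring [0.6261 0.441 ] lug None rmax 0.042 col [213.5 165.  102. ] 648 0.42
ring [0.7423 0.0684] lug -94.8 rmax 0.274 col [148. 144. 148.] 3725 0.32
ring1 [([0.602, -0.161, 0.272], 0.95), ([0.45, 0.087, 0.007], 0.87), ([0.26, 0.221, 0.01], 0.86), ([0.461, -0.108, 0.008], 0.81), ([0.312, -0.162, 0.007], 0.66)]

ring [0.4133 0.057 ] lug None rmax 0.046 col [246. 246. 246.] 396 0.66
ring [0.2768 0.1621] lug None rmax 0.045 col [ 75. 205. 103.] 371 0.63
ring [ 0.6034 -0.1596] lug None rmax 0.043 col [246. 245. 246.] 128 0.57
ring [ 0.4443 -0.051 ] lug None rmax 0.048 col [246. 246. 246.] 73 0.44
ring [ 0.6023 -0.0348] lug 32.8 rmax 0.107 col [163. 160. 162.] 2362 0.29
ring1 [([0.262, 0.218, 0.009], 0.86), ([0.604, -0.16, 0.274], 0.71), ([0.452, 0.093, 0.012], 0.58), ([0.46, -0.107, 0.006], 0.55)]
[-0.42225997  0.22294668  0.75346455  1.58426359 -0.15366619  1.39623584
 -1.21628568]
```

View pics/r1.png

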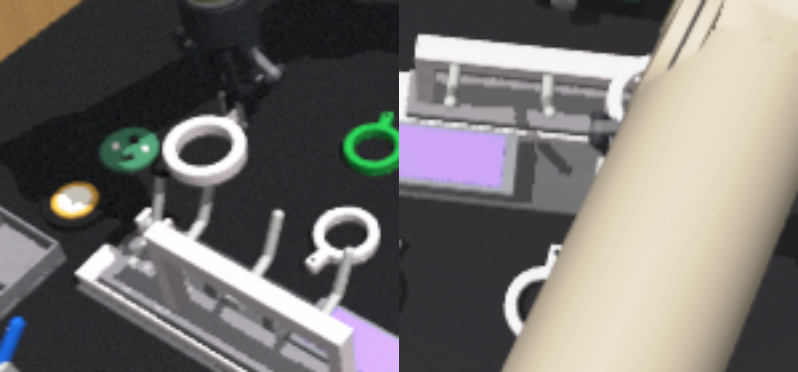

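The ring is held level at crop (205,148), lug toward the robot, just above the right peg. Its centre is 5 mm too far in +y. I'll shift it, lower it and release.

```bash
python3 -m jog '{"offset":[[0,-0.005,0],[0,0,-0.02],[0,0,-0.02],[0,0,-0.015],[0,0,-0.01],[0,0,-0.007],[0,0,0]],"yaw":[0,0,0,0,0,0,0],"jaw":[1,1,1,1,1,1,1]}' 80
python3 -m jog '{"offset":[[0,0,0],[0,0,0],[0,0,0],[0,0,0],[0,0,0],[0,0,0],[0,0,0],[0,0,0],[-0.01,0,0.02],[-0.01,0,0.04]],"yaw":[0,0,0,0,0,0,0,0,0,0],"jaw":[0.7,0.6,0.5,0.3,0.3,0.3,0.3,0.3,0.3,0.3]}'
python3 - <<'E'
from h import *
st(); P=[snap(c) for c in('scene','top')]
im=np.hstack([cv2.resize(P[0]['frame'][130:270,120:270],None,fx=2.66,fy=2.66),cv2.resize(P[1]['frame'][120:260,270:420],None,fx=2.66,fy=2.66)])
cv2.imwrite('pics/r1b.png',im[:,:,::-1])
for p in P: print(); tips(p,['ring1','peg3_hang'],6)
E
```

```text
clock: 20.08
position: [0.5457, -0.1696, 0.1981]
ee_rot: [1.0, 0.003, -0.001, 0.0]
ft_force: [-0.5, -0.3, 0.2]
grip_width: 0.16
grasp_force: 78.5
clock: 20.92
position: [0.5243, -0.1682, 0.2558]
ee_rot: [1.0, 0.004, -0.004, 0.0]
ft_force: [1.4, -0.2, 2.3]
grip_width: 0.698
grasp_force: 0.0
20.92 [ 0.5243 -0.1682  0.2558] [ 1.    0.01 -0.01  0.01 -1.    0.   -0.01 -0.   -1.  ] F [ 1.4 -0.2  2.3] 0.698 0.0

ring1 [([0.454, 0.091, 0.01], 0.88), ([0.463, -0.109, 0.009], 0.85), ([0.261, 0.22, 0.01], 0.84), ([0.311, -0.166, 0.008], 0.71), ([0.699, 0.377, -0.001], 0.59), ([0.633, -0.163, 0.151], 0.46)]
peg3_hang [([0.632, -0.165, 0.151], 0.88)]

ring1 [([0.266, 0.217, 0.015], 0.92), ([0.45, 0.089, 0.007], 0.9), ([0.457, -0.107, 0.01], 0.9), ([0.637, -0.168, 0.156], 0.73)]
peg3_hang [([0.637, -0.166, 0.159], 0.59)]
```

View pics/r1b.png

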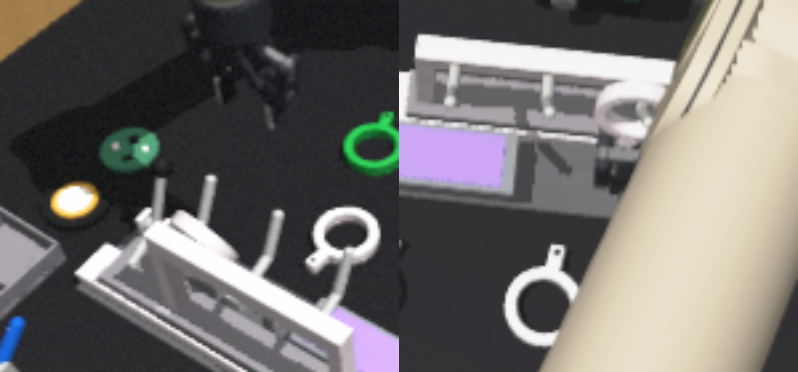

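The ring hangs on the right peg at crop (205,235). Next is ring B.

```bash
python3 -m jog '{"offset":[[0,0.003,0.02],[0,0.003,0],[0,0.003,0],[0,0.003,0],[0,0.003,0],[0,0.003,0],[0,0.003,0],[0,0.003,0],[0,0.003,0],[0,0.003,0],[0,0.003,0],[0,0.003,0],[0,0.003,0],[0,0.003,0],[0,0.003,0],[-0.008,0.008,0],[0,0,0],[0,0,0],[0,0,0],[0,0,0]],"yaw":[7,7,7,7,7,7,7,7,7,7,7,7,7,7,7,7,7,7,7,7],"jaw":[0.3,0.3,0.3,0.3,0.3,0.3,0.3,0.3,0.3,0.3,0.3,0.3,0.3,0.3,0.3,0.3,0.3,0.3,0.3,0.3]}'
python3 -m jog '{"offset":[[0,0,0],[0,0,0],[0,0,0],[0,0,0],[0,0,0],[0,0,-0.04],[0,0,-0.04]],"yaw":[7,7,7,7,5,0,0],"jaw":[0.3,0.3,0.3,0.3,0.3,0.3,0.3]}'
python3 - <<'E'
from h import *
st(); P=[snap(c) for c in('scene','top')]
for p in P: print(); tips(p,['ring1'],6); rings(p)
print(manip.get_obs()['joint_pos'])
E
```

```text
clock: 22.88
position: [0.5181, -0.1159, 0.2778]
ee_rot: [0.336, 0.942, -0.0, -0.001]
ft_force: [0.0, -0.2, 0.3]
grip_width: 0.697
grasp_force: 0.0
clock: 23.47
position: [0.5194, -0.1163, 0.1986]
ee_rot: [0.057, 0.998, 0.0, 0.001]
ft_force: [1.5, 0.1, -0.8]
grip_width: 0.698
grasp_force: 0.0
23.47 [ 0.5194 -0.1163  0.1986] [-0.99  0.11 -0.    0.11  0.99  0.    0.   -0.   -1.  ] F [ 1.5  0.1 -0.8] 0.698 0.0

ring1 [([0.261, 0.22, 0.006], 0.81), ([0.452, 0.092, 0.012], 0.76), ([0.309, -0.164, 0.008], 0.74), ([0.461, -0.109, 0.007], 0.55), ([0.637, -0.163, 0.153], 0.49), ([0.627, -0.167, 0.183], 0.49)]
ring [0.265  0.2218] lug 25.4 rmax 0.07 col [ 48. 183.  82.] 329 0.77
ring [ 0.315  -0.1607] lug -160.9 rmax 0.069 col [ 40. 164.  72.] 292 0.76
ring [ 0.4625 -0.1036] lug -6.7 rmax 0.063 col [245. 244. 246.] 287 0.75
ring [0.4544 0.0929] lug -28.1 rmax 0.066 col [244. 243. 246.] 392 0.72
ring [ 0.5831 -0.2629] lug 151.0 rmax 0.061 col [250.  246.  247.5] 184 0.53

ring1 [([0.264, 0.219, 0.013], 0.92), ([0.448, 0.092, 0.009], 0.57)]
ring [0.4508 0.0887] lug -27.8 rmax 0.068 col [245.  245.  245.5] 466 0.94
ring [0.2628 0.2182] lug 27.2 rmax 0.066 col [ 74. 204. 102.] 415 0.58
[-0.31437855  0.14607261  0.49577178  1.77407483 -0.07359757  1.23734886
  1.65596698]
```

```bash
python3 -m jog '{"offset":[[-0.003,0.002,-0.03],[0,0,-0.04],[0,0,-0.04],[0,0,-0.04],[0,0,-0.025],[0,0,-0.014],[0,0,0],[0,0,-0.003],[0,0,0],[0,0,0],[0,0,0],[0,0,0],[0,0,0],[0,0,0.02],[0,0,0.03],[0,0,0.04],[0,0,0.04],[0,0,0.04],[0,0,0.04],[0,0,0.04]],"yaw":[0,0,0,0,0,0,0,0,0,0,0,0,0,0,0,0,0,0,0,0],"jaw":[0.3,0.3,0.3,0.3,0.3,0.3,0.3,0.6,1,1,1,1,1,1,1,1,1,1,1,1]}' 80
python3 - <<'E'
from h import *
st(); P=[snap(c) for c in('scene','top')]
for p in P: print(); tips(p,['ring1'],6)
E
```

```text
clock: 25.43
position: [0.515, -0.1144, 0.2603]
ee_rot: [0.058, 0.998, 0.0, 0.001]
ft_force: [1.7, 0.2, -0.7]
grip_width: 0.155
grasp_force: 78.8
25.43 [ 0.515  -0.1144  0.2603] [-0.99  0.12 -0.    0.12  0.99  0.    0.    0.   -1.  ] F [ 1.7  0.2 -0.7] 0.155 78.8

ring1 [([0.263, 0.217, 0.008], 0.91), ([0.457, -0.107, 0.262], 0.81), ([0.452, 0.09, 0.012], 0.79), ([0.312, -0.163, 0.005], 0.76), ([0.637, -0.167, 0.153], 0.66), ([0.449, 0.308, 0.082], 0.19)]

ring1 [([0.45, 0.089, 0.007], 0.79), ([0.261, 0.221, 0.011], 0.74)]
```

```bash
python3 -m jog '{"offset":[[0.002,0.002,0.012],[0.002,0.002,0],[0.002,0.002,0],[0.002,0.002,0],[0.002,0.002,0],[0.002,0.002,0],[0.002,0.002,0],[0.002,0.002,0],[0.002,0.002,0],[0.002,0.002,0],[0.002,0.002,0],[0.002,0.002,0],[0.002,0.002,0],[0.002,0.002,0],[0.002,0.002,0],[0,0.002,0],[0,0.002,0],[0,0.002,0],[0,0.002,0],[0,0.001,0]],"yaw":[-7,-7,-7,-7,-7,-7,-7,-7,-7,-7,-7,-7,-7,-7,-7,-7,-7,-7,-7,-7],"jaw":[1,1,1,1,1,1,1,1,1,1,1,1,1,1,1,1,1,1,1,1]}'
python3 -m jog '{"offset":[[0,0,0],[0,0,0],[0,0,0],[0,0,0],[0,0,0],[0,0,0],[0,0,0]],"yaw":[-7,-7,-7,-7,-5.4,0,0],"jaw":[1,1,1,1,1,1,1]}'
python3 - <<'E'
from h import *
st(); P=[snap(c) for c in('scene','top')]
for p in P: print(); tips(p,['ring1'],6); tips(p,['peg2_elbow','peg1_elbow','peg3_elbow'],1); rings(p,manip.get_obs()['position'][2]+.011)
E
```

```text
clock: 27.3
position: [0.5446, -0.0749, 0.2676]
ee_rot: [0.959, 0.284, -0.001, -0.0]
ft_force: [0.2, 0.1, -0.8]
grip_width: 0.149
grasp_force: 78.8
clock: 27.88
position: [0.5449, -0.0751, 0.2681]
ee_rot: [1.0, 0.001, -0.001, 0.0]
ft_force: [0.0, 0.1, -0.9]
grip_width: 0.155
grasp_force: 78.8
27.88 [ 0.5449 -0.0751  0.2681] [ 1.  0. -0.  0. -1.  0. -0. -0. -1.] F [ 0.   0.1 -0.9] 0.155 78.8

ring1 [([0.452, 0.09, 0.008], 0.92), ([0.26, 0.221, 0.007], 0.9), ([0.31, -0.163, 0.008], 0.69), ([0.609, -0.076, 0.265], 0.61), ([0.444, 0.311, 0.001], 0.5), ([0.641, -0.163, 0.15], 0.46)]
peg2_elbow [([0.625, -0.074, 0.178], 0.91)]
peg1_elbow []
peg3_elbow [([0.631, -0.165, 0.182], 0.76)]
ring [ 0.502  -0.0049] lug None rmax 0.045 col [ 40. 161.  69.] 291 0.81
ring [ 0.61   -0.0659] lug -174.2 rmax 0.058 col [242. 240. 242.] 485 0.64
ring [0.6131 0.1641] lug None rmax 0.046 col [246. 245. 248.] 354 0.57
ring [ 0.6631 -0.083 ] lug -0.1 rmax 0.051 col [226. 220. 223.] 161 0.53

ring1 [([0.451, 0.093, 0.008], 0.94), ([0.264, 0.217, 0.012], 0.68), ([0.312, -0.164, 0.01], 0.51)]
peg2_elbow []
peg1_elbow [([0.626, 0.017, 0.179], 0.66)]
peg3_elbow []
ring [0.2756 0.1708] lug None rmax 0.043 col [ 74. 200. 101.] 487 0.88
ring [0.4213 0.0742] lug None rmax 0.047 col [246. 246. 246.] 397 0.84
ring [ 0.2902 -0.1833] lug 126.8 rmax 0.051 col [ 71. 202.  99.] 113 0.74
```

```bash
python3 -m jog '{"offset":[[-0.003,0.001,0],[0,0,-0.02],[0,0,-0.02],[0,0,-0.015],[0,0,-0.01],[0,0,-0.006],[0,0,0]],"yaw":[0,0,0,0,0,0,0],"jaw":[1,1,1,1,1,1,1]}' 80
python3 -m jog '{"offset":[[0,0,0],[0,0,0],[0,0,0],[0,0,0],[0,0,0],[0,0,0],[0,0,0],[0,0,0],[-0.01,0,0.02],[-0.01,0,0.04],[0,0,0.02]],"yaw":[0,0,0,0,0,0,0,0,0,0,0],"jaw":[0.7,0.6,0.5,0.3,0.3,0.3,0.3,0.3,0.3,0.3,0.3]}'
python3 - <<'E'
from h import *
st(); P=[snap(c) for c in('scene','top')]
im=np.hstack([cv2.resize(P[0]['frame'][130:270,130:280],None,fx=2.66,fy=2.66),cv2.resize(P[1]['frame'][120:260,270:420],None,fx=2.66,fy=2.66)])
cv2.imwrite('pics/r2.png',im[:,:,::-1])
for p in P: print(); tips(p,['ring1','peg2_hang'],6)
E
```

```text
clock: 29.07
position: [0.5419, -0.0741, 0.1973]
ee_rot: [1.0, -0.0, -0.001, 0.0]
ft_force: [-0.1, 0.2, 0.5]
grip_width: 0.16
grasp_force: 78.8
clock: 29.98
position: [0.5218, -0.0751, 0.2813]
ee_rot: [1.0, -0.001, 0.001, -0.0]
ft_force: [0.8, -0.5, 1.2]
grip_width: 0.702
grasp_force: 0.0
29.98 [ 0.5218 -0.0751  0.2813] [ 1. -0.  0. -0. -1. -0.  0.  0. -1.] F [ 0.8 -0.5  1.2] 0.702 0.0

ring1 [([0.26, 0.22, 0.008], 0.71), ([0.636, -0.165, 0.153], 0.68), ([0.45, 0.09, 0.01], 0.66), ([0.641, -0.072, 0.15], 0.61), ([0.314, -0.16, 0.008], 0.51)]
peg2_hang [([0.634, -0.072, 0.152], 0.73), ([0.657, -0.078, 0.168], 0.23)]

ring1 [([0.262, 0.22, 0.012], 0.91), ([0.45, 0.092, 0.006], 0.59)]
peg2_hang [([0.609, -0.446, -0.001], 0.19)]
```

View pics/r2.png

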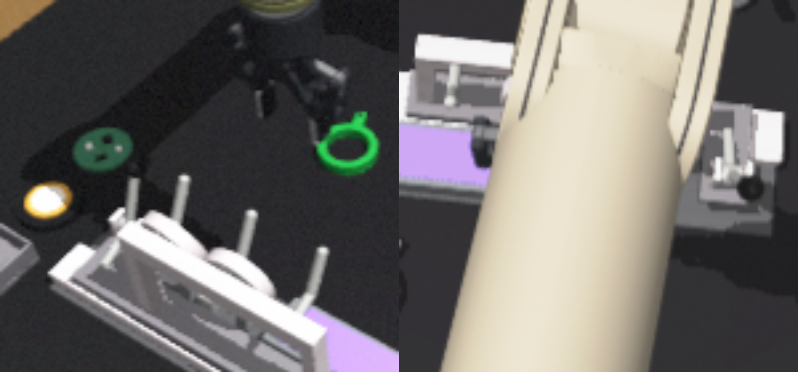

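Two rings hang side by side, at crop (170,232) and (240,270). Next is ring A.

```bash
python3 -m jog '{"offset":[[-0.001,0.007,0],[-0.001,0.007,0],[-0.001,0.007,0],[-0.001,0.007,0],[-0.001,0.007,0],[-0.001,0.007,0],[-0.001,0.007,0],[-0.001,0.007,0],[-0.001,0.007,0],[-0.001,0.007,0],[-0.001,0.007,0],[-0.001,0.007,0],[-0.001,0.007,0],[-0.001,0.007,0],[-0.001,0.007,0],[-0.001,0.007,0],[-0.001,0.007,0],[-0.001,0.007,0],[-0.001,0.007,0],[-0.001,0.007,0]],"yaw":[7,7,7,7,7,7,7,7,7,7,7,7,7,7,7,7,7,7,7,7],"jaw":[0.3,0.3,0.3,0.3,0.3,0.3,0.3,0.3,0.3,0.3,0.3,0.3,0.3,0.3,0.3,0.3,0.3,0.3,0.3,0.3]}'
python3 -m jog '{"offset":[[-0.001,0,-0.03],[0,0,-0.04],[0,0,-0.03],[0,0,0]],"yaw":[6,6,0,0],"jaw":[0.3,0.3,0.3,0.3]}'
python3 - <<'E'
from h import *
st(); P=[snap(c) for c in('scene','top')]
for p in P: print(); tips(p,['ring1'],6); rings(p)
E
```

```text
clock: 31.95
position: [0.5019, 0.066, 0.2768]
ee_rot: [0.339, 0.941, -0.001, -0.001]
ft_force: [-0.7, -0.4, -0.6]
grip_width: 0.695
grasp_force: 0.0
clock: 32.28
position: [0.4975, 0.065, 0.1717]
ee_rot: [0.242, 0.97, -0.003, -0.004]
ft_force: [-0.5, -0.6, -1.5]
grip_width: 0.7
grasp_force: 0.0
32.28 [0.4975 0.065  0.1717] [-0.88  0.47  0.01  0.47  0.88 -0.01 -0.01 -0.   -1.  ] F [-0.5 -0.6 -1.5] 0.7 0.0

ring1 [([0.307, -0.164, 0.004], 0.85), ([0.453, 0.09, 0.009], 0.74), ([0.258, 0.217, 0.006], 0.61), ([0.639, -0.075, 0.15], 0.5), ([0.64, -0.164, 0.152], 0.45)]
ring [0.4545 0.0931] lug -28.6 rmax 0.066 col [249. 249. 251.] 337 0.84
ring [ 0.3151 -0.1615] lug -160.2 rmax 0.068 col [ 40.  142.5  65. ] 334 0.6
ring [ 0.5832 -0.2623] lug 143.3 rmax 0.061 col [248.  245.  246.5] 204 0.58
ring [0.264  0.2218] lug 28.6 rmax 0.072 col [ 45. 164.  72.] 398 0.56
ring [ 0.5818 -0.1567] lug 146.8 rmax 0.059 col [251. 249. 250.] 169 0.46

ring1 [([0.261, 0.22, 0.014], 0.87), ([0.64, -0.072, 0.152], 0.81), ([0.634, -0.162, 0.156], 0.81), ([0.305, -0.162, 0.008], 0.67)]
ring [ 0.3125 -0.1653] lug -161.9 rmax 0.064 col [ 71. 199.  98.] 514 0.86
ring [0.2621 0.2181] lug 27.0 rmax 0.068 col [ 74.  203.  101.5] 492 0.83
ring [ 0.7081 -0.1025] lug -114.7 rmax 0.244 col [170. 165. 169.] 2643 0.59
ring [ 0.6836 -0.1858] lug -74.8 rmax 0.052 col [188.5 179.5 181. ] 610 0.57
```

```bash
python3 -m jog '{"offset":[[0.002,0,-0.03],[0,0,-0.04],[0,0,-0.04],[0,0,-0.03],[0,0,-0.014],[0,0,-0.008],[0,0,0],[0,0,-0.003],[0,0,0],[0,0,0],[0,0,0],[0,0,0],[0,0,0],[0,0,0.02],[0,0,0.03],[0,0,0.04],[0,0,0.04],[0,0,0.04],[0,0,0.04],[0,0,0.04]],"yaw":[0,0,0,0,0,0,0,0,0,0,0,0,0,0,0,0,0,0,0,0],"jaw":[0.3,0.3,0.3,0.3,0.3,0.3,0.3,0.6,1,1,1,1,1,1,1,1,1,1,1,1]}' 80
python3 - <<'E'
from h import *
st(); P=[snap(c) for c in('scene','top')]
for p in P: print(); tips(p,['ring1'],6); tips(p,['peg1_elbow'],1)
E
```

```text
clock: 34.25
position: [0.503, 0.0654, 0.2659]
ee_rot: [0.242, 0.97, 0.001, 0.0]
ft_force: [0.4, 1.0, -1.4]
grip_width: 0.142
grasp_force: 78.3
34.25 [0.503  0.0654 0.2659] [-0.88  0.47 -0.    0.47  0.88  0.    0.    0.   -1.  ] F [ 0.4  1.  -1.4] 0.142 78.3

ring1 [([0.261, 0.222, 0.01], 0.83), ([0.45, 0.092, 0.259], 0.8), ([0.636, -0.167, 0.154], 0.71), ([0.636, -0.074, 0.15], 0.69), ([0.31, -0.166, 0.007], 0.57)]
peg1_elbow [([0.622, 0.015, 0.183], 0.87)]

ring1 [([0.263, 0.218, 0.012], 0.85), ([0.312, -0.166, 0.007], 0.82), ([0.636, -0.165, 0.157], 0.74), ([0.638, -0.075, 0.153], 0.59), ([0.446, 0.313, 0.0], 0.26)]
peg1_elbow [([0.628, 0.015, 0.179], 0.85)]
```

```bash
python3 -m jog '{"offset":[[0.002,-0.0025,0.006],[0.002,-0.0025,0],[0.002,-0.0025,0],[0.002,-0.0025,0],[0.002,-0.0025,0],[0.002,-0.0025,0],[0.002,-0.0025,0],[0.002,-0.0025,0],[0.002,-0.0025,0],[0.002,-0.0025,0],[0.002,-0.0025,0],[0.002,-0.0025,0],[0.002,-0.0025,0],[0.002,-0.0025,0],[0.002,-0.0025,0],[0.002,-0.0025,0],[0.002,-0.0025,0],[0.002,-0.0025,0],[0.002,-0.0025,0],[0,-0.0015,0]],"yaw":[-7,-7,-7,-7,-7,-7,-7,-7,-7,-7,-7,-7,-7,-7,-7,-7,-7,-7,-7,-7],"jaw":[1,1,1,1,1,1,1,1,1,1,1,1,1,1,1,1,1,1,1,1]}'
python3 -m jog '{"offset":[[0,0,0],[0,0,0],[0,0,0],[0,0,0]],"yaw":[-6,-6,0,0],"jaw":[1,1,1,1]}'
python3 - <<'E'
from h import *
st(); P=[snap(c) for c in('scene','top')]
for p in P: print(); tips(p,['ring1'],6); tips(p,['peg1_elbow'],1); rings(p,manip.get_obs()['position'][2]+.011)
E
```

```text
clock: 36.22
position: [0.5409, 0.0164, 0.2675]
ee_rot: [0.995, 0.101, -0.001, 0.0]
ft_force: [-0.1, 0.7, -1.1]
grip_width: 0.141
grasp_force: 78.3
clock: 36.55
position: [0.5409, 0.0168, 0.268]
ee_rot: [1.0, 0.001, -0.001, 0.0]
ft_force: [0.3, 0.4, -0.5]
grip_width: 0.139
grasp_force: 78.2
36.55 [0.5409 0.0168 0.268 ] [ 1.  0. -0.  0. -1.  0. -0. -0. -1.] F [ 0.3  0.4 -0.5] 0.139 78.2

ring1 [([0.602, 0.016, 0.263], 0.77), ([0.638, -0.165, 0.155], 0.53), ([0.31, -0.164, 0.008], 0.48)]
peg1_elbow [([0.624, 0.013, 0.182], 0.76)]
ring [0.6091 0.0285] lug -175.1 rmax 0.06 col [246.5 245.  247. ] 518 0.68
ring [0.4743 0.2826] lug None rmax 0.047 col [ 46. 168.  75.] 384 0.68
ring [ 0.6631 -0.0859] lug 46.5 rmax 0.052 col [249. 246. 247.] 171 0.61
ring [ 0.6593 -0.0036] lug None rmax 0.049 col [243.5 241.5 243. ] 132 0.48
ring [0.7416 0.0696] lug -93.8 rmax 0.275 col [138. 134. 138.] 3525 0.41
ring [0.7724 0.3486] lug 111.3 rmax 0.051 col [236.5  29.   17. ] 344 0.19

ring1 [([0.635, -0.074, 0.152], 0.92), ([0.312, -0.167, 0.01], 0.91), ([0.637, -0.164, 0.157], 0.89), ([0.263, 0.217, 0.012], 0.89)]
peg1_elbow [([0.61, -0.284, 0.07], 0.42)]
ring [0.2702 0.1771] lug None rmax 0.044 col [ 74. 205. 102.] 476 0.87
ring [ 0.5786 -0.1485] lug None rmax 0.046 col [211. 202. 203.] 515 0.78
ring [ 0.5822 -0.0952] lug 50.5 rmax 0.051 col [189. 180. 182.] 287 0.74
ring [ 0.5666 -0.2125] lug 63.3 rmax 0.171 col [136. 133. 135.] 1913 0.39
```

```bash
python3 -m jog '{"offset":[[-0.001,-0.001,0],[0,0,-0.02],[0,0,-0.02],[0,0,-0.015],[0,0,-0.01],[0,0,-0.005],[0,0,0]],"yaw":[0,0,0,0,0,0,0],"jaw":[1,1,1,1,1,1,1]}' 80
python3 -m jog '{"offset":[[0,0,0],[0,0,0],[0,0,0],[0,0,0],[0,0,0],[0,0,0],[0,0,0],[0,0,0],[-0.01,0,0.02],[-0.01,0,0.04],[0,0,0.02]],"yaw":[0,0,0,0,0,0,0,0,0,0,0],"jaw":[0.7,0.6,0.5,0.3,0.3,0.3,0.3,0.3,0.3,0.3,0.3]}'
python3 - <<'E'
from h import *
st(); P=[snap(c) for c in('scene','top')]
im=np.hstack([cv2.resize(P[0]['frame'][150:290,150:300],None,fx=2.66,fy=2.66),cv2.resize(P[1]['frame'][120:260,270:420],None,fx=2.66,fy=2.66)])
cv2.imwrite('pics/r3.png',im[:,:,::-1])
for p in P: print(); tips(p,['ring1','peg1_hang','cam_ball','cam_pivot'],6)
E
```

```text
clock: 37.53
position: [0.5403, 0.0157, 0.1986]
ee_rot: [1.0, -0.0, -0.0, 0.0]
ft_force: [-0.1, -0.1, -0.2]
grip_width: 0.141
grasp_force: 78.6
clock: 38.45
position: [0.5199, 0.0152, 0.2823]
ee_rot: [1.0, -0.001, 0.001, -0.0]
ft_force: [1.0, 0.1, 0.5]
grip_width: 0.699
grasp_force: 0.0
38.45 [0.5199 0.0152 0.2823] [ 1. -0.  0. -0. -1. -0.  0.  0. -1.] F [1.  0.1 0.5] 0.699 0.0

ring1 [([0.638, -0.164, 0.155], 0.71), ([0.632, -0.165, 0.156], 0.69), ([0.636, 0.017, 0.154], 0.66), ([0.64, -0.072, 0.148], 0.64), ([0.308, -0.165, 0.006], 0.64), ([0.261, 0.22, 0.009], 0.63)]
peg1_hang [([0.632, 0.014, 0.155], 0.88)]
cam_ball [([0.578, -0.284, 0.149], 0.54), ([0.441, 0.312, 0.004], 0.52)]
cam_pivot [([0.612, -0.281, 0.072], 0.64)]

ring1 [([0.636, -0.169, 0.154], 0.78), ([0.313, -0.165, 0.011], 0.69), ([0.262, 0.218, 0.015], 0.69), ([0.638, -0.073, 0.151], 0.68)]
peg1_hang [([0.626, -0.072, 0.18], 0.61), ([0.636, -0.071, 0.153], 0.53), ([0.635, -0.072, 0.15], 0.32)]
cam_ball [([0.576, -0.279, 0.147], 0.5)]
cam_pivot [([0.612, -0.284, 0.067], 0.73)]
```

View pics/r3.png

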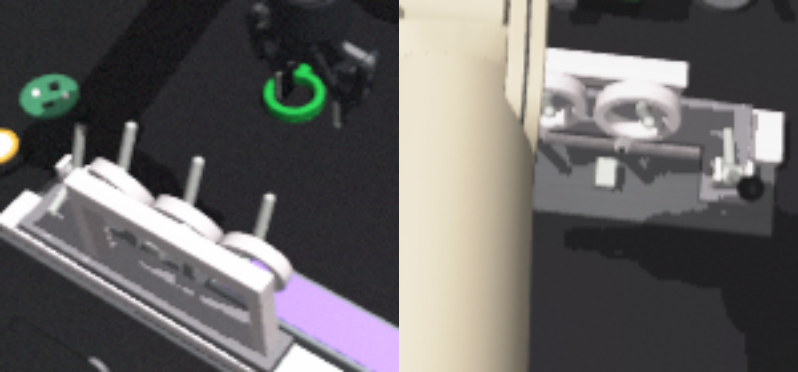

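All three rings hang on their pegs, at crop (120,180), (190,215) and (258,258). Now I'll pinch the ball and slide the carriage home slowly.

```bash
python3 -m jog '{"offset":[[0.0055,-0.0297,0],[0.0055,-0.0297,0],[0.0055,-0.0297,0],[0.0055,-0.0297,0],[0.0055,-0.0297,0],[0.0055,-0.0297,0],[0.0055,-0.0297,0],[0.0055,-0.0297,0],[0.0055,-0.0297,0],[0.0055,-0.0297,0],[0,0,-0.03],[0,0,-0.04],[0,0,-0.04],[0,0,-0.03],[0,0,-0.01],[0,0,0],[0,0,0],[0,0,0],[0,0,0],[0,0,0]],"yaw":[0,0,0,0,0,0,0,0,0,0,0,0,0,0,0,0,0,0,0,0],"jaw":[0.3,0.3,0.3,0.3,0.3,0.3,0.3,0.3,0.3,0.3,0.3,0.3,0.3,0.3,0.3,0.3,1,1,1,1]}' 20
python3 -m jog '{"offset":[[0,0.004,0],[0,0.006,0],[0,0.008,0],[0,0.01,0],[0,0.01,0],[0,0.01,0],[0,0.01,0],[0,0.01,0],[-0.001,0.01,0],[0,0.01,0],[0,0.01,0],[0,0.01,0],[0,0.01,0],[-0.001,0.006,0],[0,0.006,0],[0,0.006,0],[0,0.004,0],[0,0.003,0],[0,0.002,0],[0,0,0]],"yaw":[0,0,0,0,0,0,0,0,0,0,0,0,0,0,0,0,0,0,0,0],"jaw":[1,1,1,1,1,1,1,1,1,1,1,1,1,1,1,1,1,1,1,1]}'
python3 - <<'E'
from h import *
st(); P=[snap(c) for c in('scene','top')]
for p in P: print(); tips(p,['ring1'],6);tips(p,['peg1_elbow','peg3_elbow','cam_ball','cam_pivot'],1)
E
```

```text
clock: 40.62
position: [0.5765, -0.2811, 0.1316]
ee_rot: [1.0, 0.0, 0.001, -0.0]
ft_force: [-3.1, 3.9, 6.5]
grip_width: 0.283
grasp_force: 19.3
clock: 42.28
position: [0.5738, -0.1405, 0.1315]
ee_rot: [1.0, -0.002, 0.002, 0.003]
ft_force: [-1.9, -13.5, 7.5]
grip_width: 0.283
grasp_force: 20.3
42.28 [ 0.5738 -0.1405  0.1315] [ 1.   -0.    0.   -0.   -1.    0.01  0.   -0.01 -1.  ] F [ -1.9 -13.5   7.5] 0.283 20.3

ring1 [([0.634, 0.158, 0.153], 0.86), ([0.262, 0.22, 0.007], 0.68), ([0.31, -0.166, 0.008], 0.66), ([0.635, 0.069, 0.151], 0.6), ([0.636, -0.023, 0.154], 0.52)]
peg1_elbow [([0.617, 0.156, 0.18], 0.56)]
peg3_elbow [([0.628, -0.025, 0.181], 0.92)]
cam_ball [([0.446, 0.309, 0.082], 0.46)]
cam_pivot [([0.609, -0.14, 0.07], 0.66)]

ring1 [([0.264, 0.219, 0.014], 0.94), ([0.63, 0.157, 0.153], 0.88), ([0.634, 0.066, 0.153], 0.65), ([0.312, -0.164, 0.011], 0.64), ([0.623, 0.155, 0.179], 0.58), ([0.633, -0.025, 0.154], 0.57)]
peg1_elbow [([0.623, 0.157, 0.178], 0.75)]
peg3_elbow [([0.622, -0.027, 0.185], 0.73)]
cam_ball []
cam_pivot [([0.632, 0.066, 0.151], 0.39)]
```

```bash
python3 -m jog '{"offset":[[0,-0.002,0],[0,0,0],[0,0,0],[0,0,0.035],[0,0,0.035],[-0.022,0,0],[-0.022,0,0],[0,0,0],[0,0,0],[0,0,0],[0,0,-0.03],[0,0,-0.031],[0,0,0],[0.01,0,0],[0.008,0,0.001]],"yaw":[0,0,0,0,0,0,0,0,0,0,0,0,0,0,0],"jaw":[0.3,0.3,0.3,0.3,0.3,0.6,1,1,1,1,1,1,1,1,1]}' 20
python3 - <<'E'
from h import *
st(); p=snap('scene');tips(p,['cam_ball','cam_pivot','peg3_elbow'],2)
E
```

```text
clock: 44.13
position: [0.5482, -0.138, 0.1397]
ee_rot: [1.0, -0.0, -0.0, 0.0]
ft_force: [-0.2, 0.3, 0.4]
grip_width: -0.0
grasp_force: 0.0
44.13 [ 0.5482 -0.138   0.1397] [ 1. -0. -0. -0. -1.  0. -0. -0. -1.] F [-0.2  0.3  0.4] -0.0 0.0
cam_ball [([0.574, -0.142, 0.149], 0.62)]
cam_pivot [([0.623, -0.026, 0.181], 0.74), ([0.609, -0.141, 0.073], 0.56)]
peg3_elbow [([0.624, -0.025, 0.179], 0.83)]
```

```bash
python3 -m jog '{"offset":[[0.01,-0.003,0.003],[0.01,0,0.002],[0.01,0,0.002],[0.01,0,0],[0.01,0,-0.001],[0.01,0,-0.003],[0.01,0,-0.004],[0.01,0,-0.005],[0.008,0,-0.005],[0.006,0,-0.003],[0,0,0]],"yaw":[0,0,0,0,0,0,0,0,0,0,0],"jaw":[1,1,1,1,1,1,1,1,1,1,1]}'
python3 - <<'E'
from h import *
st(); p=snap('scene');tips(p,['cam_ball','cam_pivot','peg3_elbow'],2)
E
```

```text
clock: 45.25
position: [0.6418, -0.141, 0.1244]
ee_rot: [1.0, -0.0, -0.0, 0.0]
ft_force: [0.4, -1.0, -0.4]
grip_width: 0.001
grasp_force: 0.0
45.25 [ 0.6418 -0.141   0.1244] [ 1. -0. -0. -0. -1.  0. -0. -0. -1.] F [ 0.4 -1.  -0.4] 0.001 0.0
cam_ball [([0.667, -0.141, 0.128], 0.58)]
cam_pivot [([0.61, -0.141, 0.07], 0.68), ([0.628, 0.065, 0.153], 0.31)]
peg3_elbow [([0.626, -0.027, 0.182], 0.77), ([0.63, 0.157, 0.156], 0.58)]
```

```bash
python3 -m jog '{"offset":[[0.004,0,0],[0.002,0,0],[0,0,0]],"yaw":[0,0,0],"jaw":[1,1,1]}'
python3 -m jog '{"offset":[[-0.015,0,0.01],[-0.03,0,0.03],[-0.03,0,0.04],[-0.03,0,0.04],[-0.02,0,0.04],[0,0.03,0],[0,0.04,0],[0,0.04,0],[0,0.04,0],[0,0.04,0],[0,0.04,0],[0,0.04,0],[0,0.04,0],[-0.01,0.04,0],[-0.02,0.04,0],[-0.02,0.04,0],[-0.01,0.02,0],[0,0,0],[0,0,0]],"yaw":[0,0,0,0,0,0,0,0,0,0,0,0,0,0,0,0,0,0,0],"jaw":[1,1,1,1,1,0.6,0.2,0.1,0.1,0.1,0.1,0.1,0.1,0.1,0.1,0.1,0.1,0.1,0.1]}'
python3 - <<'E'
from h import *
st(); P=[snap(c) for c in('scene','top')]
for p in P: print(); tips(p,['ring1'],6);tips(p,['peg1_elbow','peg3_elbow','cam_ball','cam_pivot','switch_grip'],1)
cv2.imwrite('pics/lock.png',cv2.resize(P[0]['frame'][170:330,140:400],None,fx=3,fy=3)[:,:,::-1])
print(manip.get_obs()['joint_pos'])
E
```

```text
clock: 45.7
position: [0.6454, -0.1416, 0.1246]
ee_rot: [1.0, -0.001, -0.002, -0.0]
ft_force: [-10.1, 1.0, 2.4]
grip_width: 0.004
grasp_force: 5.2
clock: 47.28
position: [0.4765, 0.3047, 0.2687]
ee_rot: [1.0, 0.001, 0.0, -0.0]
ft_force: [0.9, -0.9, 0.3]
grip_width: 0.899
grasp_force: 0.0
47.28 [0.4765 0.3047 0.2687] [ 1.  0.  0.  0. -1. -0.  0.  0. -1.] F [ 0.9 -0.9  0.3] 0.899 0.0

ring1 [([0.309, -0.163, 0.009], 0.84), ([0.638, 0.066, 0.149], 0.76), ([0.631, 0.157, 0.152], 0.66), ([0.637, -0.027, 0.153], 0.62), ([0.448, 0.311, 0.079], 0.52)]
peg1_elbow [([0.619, 0.156, 0.181], 0.75)]
peg3_elbow [([0.628, -0.026, 0.183], 0.79)]
cam_ball [([0.665, -0.143, 0.128], 0.43)]
cam_pivot [([0.61, -0.144, 0.071], 0.77)]
switch_grip [([0.447, 0.309, 0.081], 0.63)]

ring1 [([0.629, 0.158, 0.154], 0.9), ([0.634, 0.067, 0.153], 0.73), ([0.637, -0.027, 0.154], 0.7), ([0.31, -0.165, 0.011], 0.68), ([0.264, 0.219, 0.012], 0.63), ([0.621, 0.069, 0.182], 0.48)]
peg1_elbow [([0.626, 0.156, 0.177], 0.57)]
peg3_elbow [([0.625, -0.025, 0.181], 0.82)]
cam_ball [([0.666, -0.137, 0.132], 0.51)]
cam_pivot [([0.609, -0.144, 0.073], 0.7)]
switch_grip []
[-1.16249658  0.19298151  0.59831794  1.59523597 -0.10997493  1.38747015
 -2.12399078]
```

View pics/lock.png

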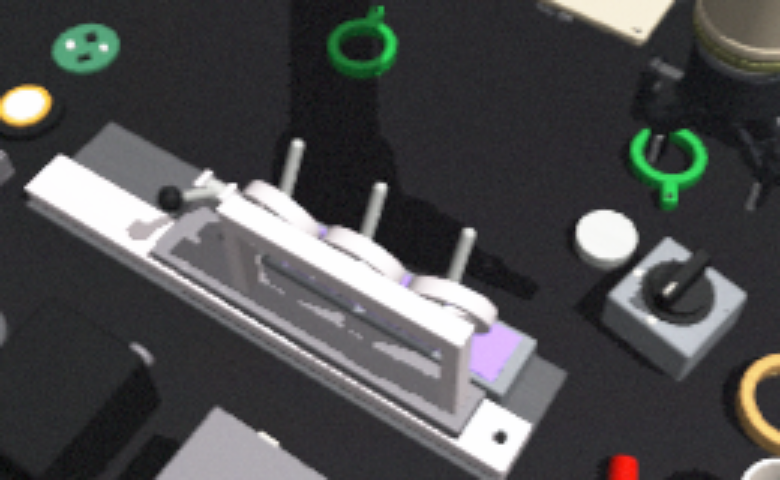

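Everything is locked at home: the ball is at crop (170,197), with all rings on their pegs. I'm rotating the tool to grip the switch handle.

```bash
python3 -m jog '{"offset":[[-0.015,0.004,0],[-0.016,0.003,0],[0,0,0],[0,0,0],[0,0,0],[0,0,0],[0,0,0],[0,0,0],[0,0,0],[0,0,0],[0,0,0],[0,0,0],[0,0,0],[0,0,0],[0,0,0],[0,0,0],[0,0,0],[0,0,0],[0,0,0],[0,0,0]],"yaw":[7,7,7,7,7,7,7,7,7,7,7,7,7,7,7,7,7,7,7,7],"jaw":[0.1,0.1,0.1,0.1,0.1,0.1,0.1,0.1,0.1,0.1,0.1,0.1,0.1,0.1,0.1,0.1,0.1,0.1,0.1,0.1]}'
python3 -m jog '{"offset":[[0,0,0],[0,0,0],[0,0,0],[0,0,0],[0,0,-0.04],[0,0,-0.04],[0,0,-0.04],[0,0,-0.04],[0,0,-0.025],[0,0,-0.01],[0,0,0],[0,0,0],[0,0,0],[0,0,0],[0,0,0],[0,0,0],[0,0,0]],"yaw":[7,7,7,7,0,0,0,0,0,0,0,0,0,0,0,0,0],"jaw":[0.1,0.1,0.1,0.1,0.1,0.1,0.1,0.1,0.1,0.1,0.1,0.5,1,1,1,1,1]}' 40
```

```text
clock: 49.65
position: [0.446, 0.3103, 0.2685]
ee_rot: [0.339, 0.941, 0.0, -0.0]
ft_force: [-0.7, -0.1, 0.2]
grip_width: 0.902
grasp_force: 0.0
clock: 51.07
position: [0.4464, 0.3102, 0.0747]
ee_rot: [0.105, 0.994, 0.0, 0.0]
ft_force: [-2.4, -3.9, 9.6]
grip_width: 0.175
grasp_force: 39.4
```

```bash
python3 -m jog '{"offset":[[0,0,0],[0,0,0],[0,0,0],[0,0,0],[0,0,0],[0,0,0],[0,0,0],[0,0,0],[0,0,0],[0,0,0],[0,0,0],[0,0,0],[0,0,0],[0,0,0]],"yaw":[-6.6,-6.6,-6.6,-6.6,-6.6,-6.6,-6.6,-6.6,-6.6,-6.6,-6.6,-6.6,0,0],"jaw":[1,1,1,1,1,1,1,1,1,1,1,1,1,1]}'
python3 - <<'E'
from h import *
st(); print(manip.get_obs()['torque'])
E
```

```text
clock: 52.23
position: [0.445, 0.309, 0.0746]
ee_rot: [0.714, 0.7, -0.002, -0.0]
ft_force: [-12.5, -11.5, 21.3]
grip_width: 0.179
grasp_force: 48.5
52.23 [0.445  0.309  0.0746] [ 0.02  1.   -0.    1.   -0.02 -0.   -0.   -0.   -1.  ] F [-12.5 -11.5  21.3] 0.179 48.5
[-2.41523142  2.39158048  1.09835456]
```

Torque is +1.1 N·m against the on stop, so I'll release, retract and check.

```bash
python3 -m jog '{"offset":[[0,0,0],[0,0,0],[0,0,0],[0,0,0.02],[0,0,0.04],[0,0,0.04],[0,0,0.04],[-0.03,0,0.03],[-0.04,0,0],[-0.03,0,0],[0,0,0],[0,0,0]],"yaw":[0,0,0,0,0,0,0,0,0,0,0,0],"jaw":[0.4,0.1,0,0,0,0,0,0,0,0,0,0]}'
python3 - <<'E'
from h import *
st(); P=[snap(c) for c in('scene','top')]
for p in P: print(); tips(p,['ring1'],6);tips(p,['peg1_elbow','peg3_elbow','cam_ball','cam_pivot','switch_grip'],1)
cv2.imwrite('pics/end.png',cv2.resize(P[0]['frame'][170:330,140:400],None,fx=3,fy=3)[:,:,::-1])
E
```

```text
clock: 53.23
position: [0.3455, 0.311, 0.2435]
ee_rot: [0.714, 0.701, 0.001, -0.001]
ft_force: [1.2, 1.5, -0.3]
grip_width: 1.001
grasp_force: 0.0
53.23 [0.3455 0.311  0.2435] [ 0.02  1.    0.    1.   -0.02  0.    0.    0.   -1.  ] F [ 1.2  1.5 -0.3] 1.001 0.0

ring1 [([0.635, 0.066, 0.15], 0.79), ([0.311, -0.162, 0.005], 0.78), ([0.632, 0.158, 0.154], 0.75), ([0.633, -0.027, 0.151], 0.73), ([0.259, 0.219, 0.011], 0.7)]
peg1_elbow [([0.622, 0.153, 0.183], 0.76)]
peg3_elbow [([0.623, -0.026, 0.18], 0.66)]
cam_ball [([0.606, 0.477, -0.002], 0.72)]
cam_pivot []
switch_grip [([0.449, 0.312, 0.08], 0.65)]

ring1 [([0.264, 0.221, 0.014], 0.92), ([0.63, 0.159, 0.152], 0.86), ([0.636, -0.026, 0.155], 0.82), ([0.313, -0.166, 0.01], 0.62), ([0.634, 0.072, 0.151], 0.6), ([0.653, 0.066, 0.174], 0.31)]
peg1_elbow [([0.625, 0.154, 0.182], 0.61)]
peg3_elbow [([0.622, -0.022, 0.18], 0.59)]
cam_ball [([0.666, -0.14, 0.13], 0.54)]
cam_pivot [([0.607, -0.145, 0.068], 0.62)]
switch_grip [([0.448, 0.312, 0.08], 0.94)]
```

View pics/end.png

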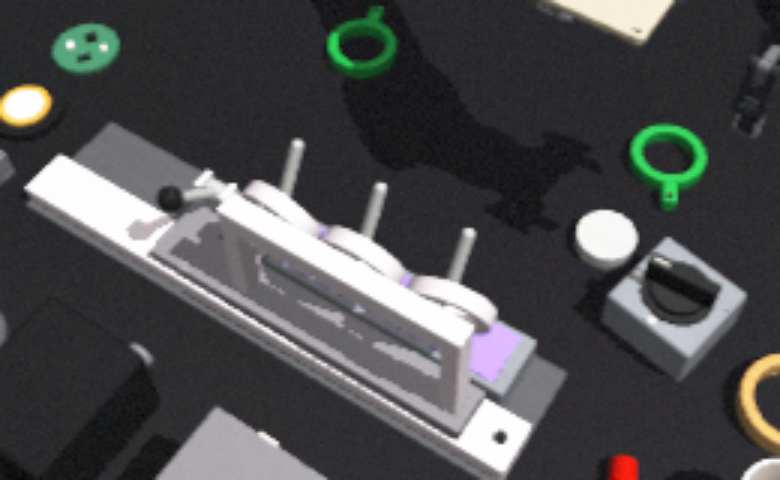

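The handle's marked end (crop 650,262) points at the on mark as it did at the start. The rings and the lever are in place, so I'm handing in.

```bash
python3 -c "
from workcell import manip
print(manip.hand_in())"
```

```text
the job is handed in; nothing more can be done
None
```

I handed the job in at about 53 s with three rings hanging one to a peg, the carriage home and locked, and the lamp switch turned back on; the last pictures showed all of this, but the hand-in gave no verdict.

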